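# Test the one-way clutch of a slide-drying turntable

### The arm

A 6-joint arm with a two-finger parallel gripper is mounted at the origin on a cart in front of the work surface, level with it; the furniture and walls round the work are solid. World frame = base frame: x ahead of the robot, y to its left, z up, the work surface at z = 0. Lengths are in m, angles in rad, forces in N, time in s.
With the tool pointing down it reaches from about 0.325 to 0.75 m from the base axis. Payload 7.6 kg.
Tool frame: the origin (TCP) lies between the finger pads; the fingertips stand 14 mm ahead of it and the grasp point (between the pads) lies 5 mm behind it (robot.finger_overhang is the distance from the TCP to the fingertips, in m); z points along the fingers, y is the line along which they close (so a half turn about z gives the same grasp; the last joint's range is limited). The gripper opens to 85 mm and grips with 20 to 120 N. Pads are 22 mm wide; open, the fingers measure 114 mm over their backs; the gripper's body (76 mm by 85 mm) begins 54 mm behind the grasp point. The pads swing forward as they close: fully open they stand 13 mm farther back than shut.
Start: joints at [-1.352, 0.052, 1.401, -0, 1.689, -0.07], TCP at [0.15, -0.503, 0.245] pointing down, gripper open.
Joint ranges: [-2.9, 2.9], [-0.91, 2.17], [0.12, 2.37], [-1.06, 4.2], [0.26, 2.73], [-2.93, 2.93]. Speed limits (rad/s): [2.57, 2.57, 3.01, 3.14, 3.14, 3.14].

### API

Orientations are given as a unit quaternion [w, x, y, z].
In Python, from station import robot, cams, workorder, models gives the robot as it stands.
- The arm moves only by the shell command python3 -m handwheel 'ROWS' [OPENING] [FORCE]. ROWS is JSON, a list of rows, each a list of 4 numbers: the shift along the tool's x, y, z scaled (see below), then the turn about the tool's z scaled (see below). In form: [[tx, ty, tz, yaw], ...]. A call has 1 to 20 rows; each row is the pose to reach, as a shift and turn from the pose commanded when the call began, along the tool's axes at that moment; what a row does not reach only later rows make up. The controller multiplies each number of a shift by 0.08 m and each number of a turn by 90 degrees. A row lasts 1/12 s, in which the tool goes at most 41.7 mm and 7.16 degrees, less where a joint would pass 70% of its speed; a pose out of reach is approached as far as the arm can. A call with a number of a shift or a turn outside -1 to 1 is refused whole. A call with a gripper value outside its range is refused whole. OPENING is the closure, from 0 (fully open) to 1 (shut), set as the call begins (- or left out, the last holds). The fingers move at their own pace and stop on an object; FORCE is the grip in N (left out, the last holds). Time passes only in rows, so rows that repeat a pose let the fingers close. It gives the time, the measured TCP pose, the force, the opening and the grip force at its end, in the units of the state.
- robot.get_obs(): the state, without advancing time (a new reading comes with each control period).
- cams.camera(name): name is "scene" or "top"; returns a dict with "frame" (480x640x3 uint8, blue, green, red), "z_map" (480x640 float32, m along the optical axis (not along the pixel's ray), 0 where there is no reading), "fx", "fy", "cx", "cy" (pixels), "R" (3x3) and "t" (3): a world point X has camera coordinates R X + t. Camera axes: x right, y down, z forward; pixel columns grow to the right and rows downward; lengths in m; the calibration is good to about 2 mm. A picture is of the moment at which its call begins.
- workorder.sign_off(): hands the job in; it is judged then, once.
Trained networks look in the newest picture that a camera, given by its name, has taken for a name from the list of things; names that differ only in an ending like _2 or _b are one class to them, and where a whole thing is asked for, a point or a joint stands for the part that bears it (a point fixed in the world has none). Each returns a list of dicts, best first, with "score" (0 to 1); they miss things now and then, are a little off and sometimes report something else, mostly with a low value. They report only what shows in the picture. A call takes as long as a camera call.
- models.find_in(camera, query): "extent" ([left, top, width, height] in pixels, round what is visible of it).
- models.outline_of(camera, query): "pixels" (480x640 bool, what is visible of it) and "extent" ([left, top, width, height] in pixels, round what is visible of it).
The state is a dict: "t": time; "joint_pos": joint angles; "joint_velocities": joint speeds; "effort": joint torques, N m; "eef_pos": TCP position; "eef_rot": TCP orientation; "ft_force": force on the tool from outside, world axes, zero at the start; "torque": the same for the moment, N m; "grip_width": finger opening in m; "grasp_force": force on a finger pad.
Only numpy, scipy, OpenCV 4.12 (cv2) and the standard library are available. Lean on these libraries where they do the work, as an engineer would, in place of code of your own. Each camera call takes 0.05 s, during which the arm holds its last target. There are 200 camera calls.

### The job

Test the one-way ratchet of the slide-drying turntable by its crank grip. First swing the crank clockwise (seen from above) right to its stop: it should run loose and leave the disc with the slides standing still. Then swing it anticlockwise right to the other stop so that the ratchet grips and carries the disc along, and let go of the grip there; move the disc only through the crank, never by touching the disc itself.

Things in the scene. Friction and masses are not known exactly. Their poses are not given: they have to be found in the camera images.
- crank (a joint): Crank arm angle about the upright axis, rad, growing anticlockwise from above: -0.5 at the clockwise stop, +0.5 at the anticlockwise one (rubber-sleeved posts, 67 mm tall). The flat steel arm (top 63 mm above the table) points roughly at the robot. It stays where left; takes 0.5 N at the grip clockwise (loose), 2 N anticlockwise (a pawl catches the disc within 15 degrees).
- crank_grip (a point): Centre (half-way up) of the upright round black grip, 16 mm in diameter, 50 mm tall, from 66 to 116 mm above the table. It stands at the outer end of the crank arm, 110 mm from the axis, and spins freely about its own upright axis, so it can be held at a fixed yaw while the crank swings.
- disc: Round aluminium disc of the turntable, 184 mm in diameter, 8 mm thick, its top 46 mm above the table, with five glass slides laid flat round a toothed wheel at its centre. Origin: centre of its underside, on the upright axis about which disc and crank turn; z up. It stays where it is left. Its grey base plate is fixed to the table.
- disc_peg (a point): Top of a small dark steel peg, 6 mm in diameter, 6 mm tall, on top of the disc near its rim, 86 mm from the axis; it shows how far the disc has turned. A tall, cloth-covered instrument stands to the left of the turntable (from y = 0.33 m on) and a microscope to its right (to y = -0.03 m): come in from above or from the robot's side.

How it is judged:
By the outcome, as a careful person would: the job done as asked, in the order asked, and still so for the second after the job is handed in, with the robot touching nothing.
It also fails if it takes over 40 s, if anything falls off the work surface, if the arm or the gripper's body presses on something with over 40 N, if the wrist force passes 120 N, or if a joint passes its speed limit or range.

## Working session

There is one attempt and no reset: what is moved stays moved. The work goes in short steps, Python scripts to look and compute and a shell command to move; the robot and the scene stay as the last step left them, time stands still between calls to the robot, and variables do not carry over. Pictures are saved under pics/ and viewed, at most 10 in all, crops included, and the job is handed in when it is done.

```bash
mkdir -p pics
cat > h.py <<'E'
import numpy as np, cv2
from station import robot, cams, workorder, models
def shot(n):
    return cams.camera(n)
def px2w(c,u,v,z):
    p=np.array([(u-c['cx'])/c['fx']*z,(v-c['cy'])/c['fy']*z,z]); return np.array(c['R']).T@(p-np.array(c['t']))
def ray_at(c,u,v,h):
    R=np.array(c['R']);o=-R.T@np.array(c['t']); d=R.T@np.array([(u-c['cx'])/c['fx'],(v-c['cy'])/c['fy'],1]); return o+d*(h-o[2])/d[2]
def cloud(c,m):
    v,u=np.nonzero(m&(c['z_map']>0)); z=c['z_map'][v,u]
    p=np.stack([(u-c['cx'])/c['fx']*z,(v-c['cy'])/c['fy']*z,z],1); return (p-np.array(c['t']))@np.array(c['R'])
E
python3 - <<'E'
from h import *
ims=[]
for n in ('scene','top'):
    c=shot(n); im=c['frame'].copy()
    R=np.array(c['R']); print(n,'pos',(-R.T@np.array(c['t'])).round(3))
    for q in ('crank','crank_grip','disc','disc_peg'):
        for d in models.outline_of(n,q)[:2]:
            P=cloud(c,d['pixels']); 
            print(q,round(d['score'],2),d['extent'],d['pixels'].sum(), np.median(P,0).round(3) if len(P) else '', np.percentile(P,[2,98],axis=0).round(3).tolist() if len(P) else '')
            x,y,w,h=map(int,d['extent']); cv2.rectangle(im,(x,y),(x+w,y+h),(0,0,255),1); cv2.putText(im,q,(x,y-2),0,.35,(0,0,255))
    cv2.imwrite(f'pics/{n}0.png',im)
o=robot.get_obs(); print(o)
E
```

```text
scene pos [0.996 0.644 0.704]
crank 0.92 [292.1, 213.5, 81.5, 63.2] 1235 [0.639 0.145 0.064] [[0.584, 0.123, 0.057], [0.71, 0.157, 0.117]]
crank_grip 0.8 [362.3, 209.7, 11.2, 34.5] 309 [0.591 0.153 0.097] [[0.582, 0.144, 0.068], [0.596, 0.157, 0.118]]
disc 0.86 [240.5, 233.3, 121.8, 91.3] 8497 [0.709 0.151 0.047] [[0.619, 0.054, 0.043], [0.781, 0.221, 0.056]]
disc_peg 0.71 [241.0, 230.4, 119.8, 94.3] 8452 [0.709 0.151 0.047] [[0.619, 0.056, 0.043], [0.781, 0.221, 0.056]]
top pos [0.517 0.125 0.939]
crank 0.86 [319.1, 215.2, 15.8, 70.2] 641 [0.654 0.138 0.062] [[0.58, 0.119, 0.058], [0.708, 0.149, 0.116]]
crank_grip 0.6 [314.3, 272.8, 7.8, 7.6] 68 [0.586 0.146 0.114] [[0.579, 0.139, 0.086], [0.593, 0.152, 0.117]]
disc 0.62 [281.1, 180.8, 91.8, 89.8] 6050 [0.697 0.127 0.045] [[0.615, 0.05, 0.042], [0.777, 0.213, 0.055]]
disc_peg 0.91 [283.2, 173.3, 93.2, 92.8] 6113 [0.698 0.126 0.045] [[0.615, 0.049, 0.042], [0.778, 0.214, 0.055]]
{'t': 0.5, 'joint_pos': array([-1.35231350e+00,  5.22058201e-02,  1.40073384e+00,  1.66276069e-05,
        1.68861219e+00, -7.03214506e-02]), 'joint_velocities': array([-4.67491413e-04, -6.21702949e-04,  9.17596663e-04, -1.10198941e-03,
       -1.84108938e-05,  4.71528261e-04]), 'effort': array([ 6.75621013e-04, -3.81217217e+01, -3.60045469e+01,  4.26144922e-06,
        5.17216249e-04,  8.68161180e-06]), 'eef_pos': array([ 0.14953982, -0.50325762,  0.24530319]), 'eef_rot': array([1.97348641e-05, 9.89591974e-01, 1.43901785e-01, 9.74350925e-06]), 'ft_force': array([-0.41175277,  0.35945161,  0.29961927]), 'torque': array([-0.02287746, -0.03743192,  0.01775324]), 'grasp_force': 0.0, 'grip_width': 0.08544368888830499}
```

View pics/scene0.png

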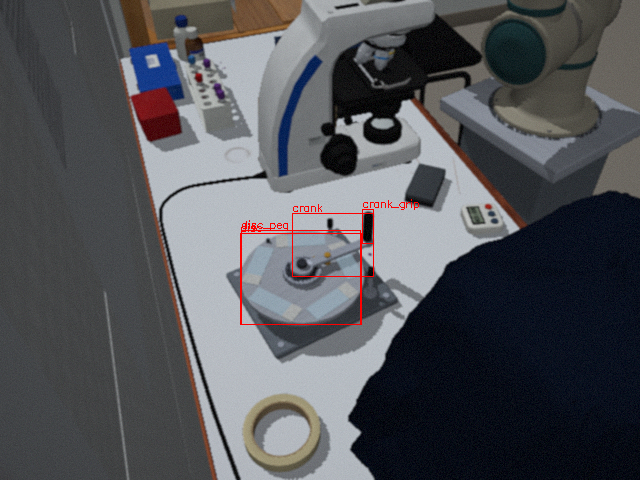

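View pics/top0.png

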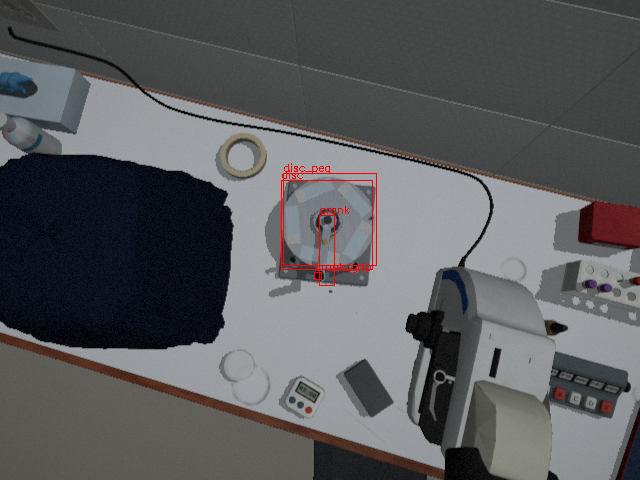

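The scene view shows the crank grip at about (368,226) with the arm running to the hub at (302,265). The top view shows the grip at (318,276) and the hub at (327,222). I'll zoom in for the posts and the peg.

Run:
```python
from h import *
s=shot('scene');t=shot('top')
a=cv2.resize(t['frame'][165:305,265:385],None,fx=4,fy=4,interpolation=cv2.INTER_CUBIC)
b=cv2.resize(s['frame'][200:340,225:400],None,fx=4,fy=4,interpolation=cv2.INTER_CUBIC)[:,:]
cv2.imwrite('pics/t1.png',a); cv2.imwrite('pics/s1.png',b)
# disc plane circle fit from depth
for n,c in(('scene',s),('top',t)):
    d=[d for d in models.outline_of(n,'disc')][0]; P=cloud(c,d['pixels'])
    P=P[abs(P[:,2]-.046)<.005]; (cx,cy),r=cv2.minEnclosingCircle(P[:,:2].astype(np.float32)); print(n,cx,cy,r)
    g=models.outline_of(n,'crank_grip')[0]; P=cloud(c,g['pixels']); Q=P[P[:,2]>.11]; print('grip top',Q.mean(0),len(Q))
# triangulate grip top: top view pixels of outline vs scene
```

```text
scene 0.696739137172699 0.13496364653110504 0.09310971945524216
grip top [0.58882638 0.15041894 0.11519086] 82
top 0.6960063576698303 0.1318667083978653 0.0919012725353241
grip top [0.58638501 0.14570199 0.1144176 ] 59
```

View pics/t1.png

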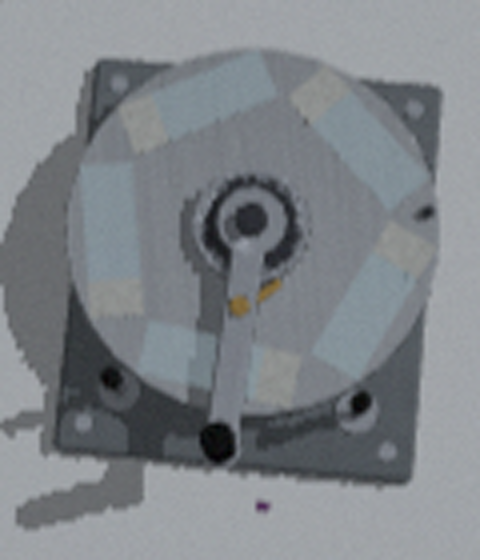

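View pics/s1.png

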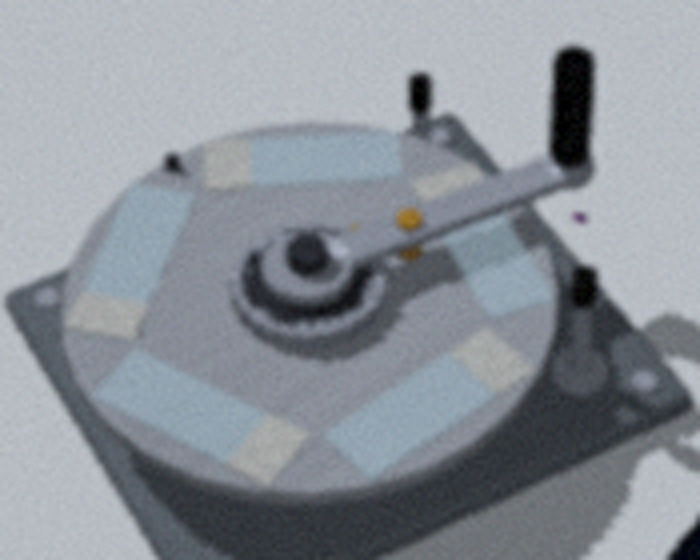

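The top crop shows the left (clockwise) post at image (293,260), the right (anticlockwise) post at (355,266) and the peg at (371,218). Next I'll work out positions by two-view triangulation and map the obstacles.

Run:
```python
from h import *
s=shot('scene');t=shot('top')
Pm=lambda c:np.diag([1.,1,1])@np.array([[c['fx'],0,c['cx']],[0,c['fy'],c['cy']],[0,0,1]])@np.c_[c['R'],c['t']]
pts={'postL':((292.8,259.5),(371,267.5)),'postR':((355,265.8),(330,219)),'grip':((319.3,275.3),(368.5,213)),'hub':((327,219.5),(302,261)),'peg':((371.3,218),(268,239.5))}
h={'postL':.067,'postR':.067,'grip':.116,'hub':.07,'peg':.052}
W={}
for k,(a,b) in pts.items():
    X=cv2.triangulatePoints(Pm(t),Pm(s),np.array(a).reshape(2,1),np.array(b).reshape(2,1)); X=(X[:3]/X[3]).ravel()
    W[k]=ray_at(t,*a,h[k]); print(k,'tri',X.round(3),'top',W[k].round(3),'scene',ray_at(s,*b,h[k]).round(3))
C=np.array([.697,.132]) 
for k in W:
    d=W[k][:2]-C; print(k,np.hypot(*d).round(4),np.degrees(np.arctan2(d[1],d[0])).round(1))
P=np.r_[cloud(t,np.ones((480,640),bool)),cloud(s,np.ones((480,640),bool))]
# height map, 5cm
for y in np.arange(.6,-.65,-.05):
    print('%.2f'%y,[int(100*max(P[m][:,2].max(),0)) if (m:=(abs(P[:,0]-x)<.025)&(abs(P[:,1]-y)<.025)).sum()>3 else -1 for x in np.arange(.1,.95,.05)])
```

```text
postL tri [0.618 0.197 0.065] top [0.619 0.197 0.067] scene [0.619 0.199 0.067]
postR tri [0.822 0.081 0.512] top [0.608 0.08  0.067] scene [0.608 0.081 0.067]
grip tri [0.585 0.146 0.116] top [0.586 0.145 0.116] scene [0.585 0.146 0.116]
hub tri [0.84  0.105 0.506] top [0.696 0.133 0.07 ] scene [0.695 0.133 0.07 ]
peg tri [0.703 0.047 0.049] top [0.703 0.047 0.052] scene [0.704 0.05  0.052]
postL 0.1013 140.3
postR 0.1031 -149.5
grip 0.1122 173.3
hub 0.0014 150.3
peg 0.0851 -86.0
0.60 [0, 0, 0, -1, -1, -1, 0, 18, 31, -1, -1, -1, 34, 33, -1, 0, 0]
0.55 [0, 0, 0, -1, -1, -1, 0, 19, 32, 34, 35, 35, 35, 33, -1, 0, 0]
0.50 [0, 0, 0, -1, -1, 0, 0, 21, 33, 33, 36, 36, 34, 33, 12, 0, 0]
0.45 [0, 0, -1, -1, -1, 0, 0, 22, 33, 33, 33, 33, 34, 32, 11, 0, 0]
0.40 [0, 0, -1, -1, -1, 0, 0, 18, 31, 31, 31, 32, 32, 31, 6, 0, 0]
0.35 [0, 0, -1, -1, -1, 0, 1, 11, 17, 18, 20, 22, 23, 17, 2, 2, 2]
0.30 [0, 0, -1, -1, 0, 0, 1, 1, 0, 0, 0, 0, 0, 0, 2, 2, 2]
0.25 [0, -1, -1, -1, 0, 0, 1, 1, 0, 0, 1, 1, 4, 0, 2, 2, 54]
0.20 [0, -1, -1, -1, 0, 2, 2, 0, 0, 0, 7, 6, 5, 5, 4, 0, 54]
0.15 [0, 0, -1, -1, 1, 2, 2,
[... 317 characters left out ...]
4, 31, 27, 20, 2, 0, 0, 1, 51, -1]
-0.15 [0, 0, 0, 0, 17, 36, 36, 31, 30, 26, 19, 2, 1, 0, 52, 51, -1]
-0.20 [-1, -1, 0, 0, 0, 17, 17, -1, 25, 24, 14, 1, 1, 1, 51, -1, -1]
-0.25 [-1, -1, -1, -1, -1, -1, -1, -1, 4, 0, 0, 0, 0, 0, 43, -1, -1]
-0.30 [-1, -1, -1, 0, 0, 3, 4, 4, 9, 5, 5, 0, 0, 30, 35, -1, -1]
-0.35 [-1, -1, -1, 0, 0, 3, 4, 4, 0, 7, 7, 5, 5, 31, 27, -1, -1]
-0.40 [-1, -1, -1, 1, 1, 3, 4, 4, 0, 7, 7, 5, 5, 28, -1, -1, -1]
-0.45 [-1, 1, 1, 1, 1, 1, 0, 0, 0, 7, 7, 5, 5, 26, -1, -1, -1]
-0.50 [-1, -1, -1, -1, -1, -1, 0, 0, 5, 7, 5, 3, 23, 24, -1, -1, -1]
-0.55 [-1, -1, -1, -1, 1, 1, 0, 0, 5, 5, 5, 4, 22, -1, -1, -1, -1]
-0.60 [-1, -1, -1, 0, 1, 0, 0, 0, 9, 9, 4, 4, 21, -1, -1, -1, -1]
```

```bash
python3 -m handwheel '[[0,0,-0.5,0.08],[0,0,-1,0.16],[0,0,-1,0.184]]' 0 20 ; python3 -m handwheel '[[0,0,-0.5,0],[0,0,-1,0]]'; python3 -m handwheel '[[0,0,-0.5,0],[0,0,-0.9,0],[0,0,-0.9,0],[0,0,-0.9,0]]'; python3 -c "
from h import *
o=robot.get_obs();print(o['eef_pos'],o['eef_rot'],o['joint_pos'],o['ft_force'])"
```

```text
t: 1.15
eef_pos: [0.1498, -0.5044, 0.3341]
eef_rot: [0.006, 1.0, -0.003, 0.001]
ft_force: [0.1, 0.2, 2.1]
grip_width: 0.0855
grasp_force: 0.0
t: 1.32
eef_pos: [0.1494, -0.5025, 0.4038]
eef_rot: [-0.003, 1.0, -0.0, -0.001]
ft_force: [-0.5, -0.6, 0.7]
grip_width: 0.0853
grasp_force: 0.0
t: 1.65
eef_pos: [0.1496, -0.5034, 0.4796]
eef_rot: [0.002, 1.0, -0.0, 0.001]
ft_force: [-0.2, -0.3, 0.2]
grip_width: 0.0852
grasp_force: 0.0
[ 0.14956073 -0.50340204  0.47955726] [ 2.32748534e-03  9.99997150e-01 -1.47646082e-04  5.11807890e-04] [-1.35232063e+00  1.48114657e-01  8.27062228e-01 -1.24593413e-05
  2.16164959e+00  2.18764023e-01] [-0.18516064 -0.32508361  0.21306687]
```

```bash
for i in 1; do
python3 -m handwheel '[[0.2,-0.3,0,0],[0.4,-0.6,0,0],[0.67,-1,0,0]]' | sed -n 2,4p
python3 -m handwheel '[[0.2,-0.3,0,0],[0.4,-0.6,0,0],[0.67,-1,0,0]]' | sed -n 2,4p
python3 -m handwheel '[[0.2,-0.3,0,0],[0.4,-0.6,0,0],[0.67,-1,0,0]]' | sed -n 2,4p
python3 -m handwheel '[[0.2,-0.3,0,0],[0.4,-0.6,0,0],[0.67,-1,0,0]]' | sed -n 2,4p
done
```

```text
eef_pos: [0.203, -0.4233, 0.4745]
eef_rot: [-0.002, 1.0, -0.001, -0.001]
ft_force: [1.2, -0.7, 0.7]
eef_pos: [0.2569, -0.3426, 0.4752]
eef_rot: [-0.001, 1.0, -0.001, -0.001]
ft_force: [1.2, -0.3, -0.1]
eef_pos: [0.3106, -0.2625, 0.4755]
eef_rot: [-0.001, 1.0, -0.001, -0.001]
ft_force: [0.7, 0.7, -0.3]
eef_pos: [0.3642, -0.1824, 0.4757]
eef_rot: [-0.0, 1.0, -0.001, -0.001]
ft_force: [1.3, -0.7, -0.0]
```

```bash
python3 -m handwheel '[[0.2,-0.3,0,0],[0.4,-0.6,0,0],[0.7,-1,0,0]]' | sed -n 2,4p
python3 -m handwheel '[[0.2,-0.3,0,0],[0.4,-0.6,0,0],[0.7,-1,0,0]]' | sed -n 2,4p
python3 -m handwheel '[[0.2,-0.3,0,0],[0.4,-0.6,0,0],[0.7,-1,0,0]]' | sed -n 2,4p
python3 -m handwheel '[[0.2,-0.3,0,0],[0.4,-0.6,0,0],[0.69,-1,0,0],[0.69,-1,0,0],[0.69,-1,0,0]]'
```

```text
eef_pos: [0.4201, -0.1024, 0.4761]
eef_rot: [-0.0, 1.0, -0.001, -0.001]
ft_force: [1.0, -1.2, 0.7]
eef_pos: [0.4761, -0.0224, 0.4762]
eef_rot: [0.0, 1.0, -0.001, -0.001]
ft_force: [0.8, -1.5, -0.2]
eef_pos: [0.5322, 0.0575, 0.4763]
eef_rot: [0.0, 1.0, -0.001, -0.001]
ft_force: [0.8, -0.6, 1.1]
t: 3.82
eef_pos: [0.5891, 0.1384, 0.4718]
eef_rot: [0.001, 1.0, 0.001, -0.004]
ft_force: [0.2, 0.1, 0.2]
grip_width: 0.0853
grasp_force: 0.0
```

```bash
python3 -m handwheel '[[-0.04,-0.09,0.5,0],[-0.04,-0.09,1,0]]' | sed -n 2,4p
python3 -m handwheel '[[0,0,0.5,0],[0,0,1,0]]' | sed -n 2,4p
python3 -m handwheel '[[0,0,0.5,0],[0,0,1,0],[0,0,1,0],[0,0,1,0]]'
python3 - <<'E'
from h import *
s=shot('scene');t=shot('top')
a=cv2.resize(t['frame'][150:330,220:420],(600,540)); b=cv2.resize(s['frame'][60:340,200:480],(540,540))
cv2.imwrite('pics/c2.png',cv2.resize(np.hstack([a[:,150:450],b]),(800,514)))
o=robot.get_obs();print(o['joint_pos'].round(3))
E
```

```text
eef_pos: [0.5838, 0.144, 0.3995]
eef_rot: [-0.001, 1.0, -0.0, 0.004]
ft_force: [0.8, -0.5, -0.5]
eef_pos: [0.5828, 0.1428, 0.3158]
eef_rot: [0.0, 1.0, -0.001, 0.001]
ft_force: [0.8, -0.2, -0.1]
t: 4.48
eef_pos: [0.5827, 0.1429, 0.2363]
eef_rot: [0.0, 1.0, -0.001, -0.002]
ft_force: [-0.6, 0.1, 0.6]
grip_width: 0.0854
grasp_force: 0.0
[ 0.179  0.268  1.168 -0.     1.699  1.751]
```

View pics/c2.png

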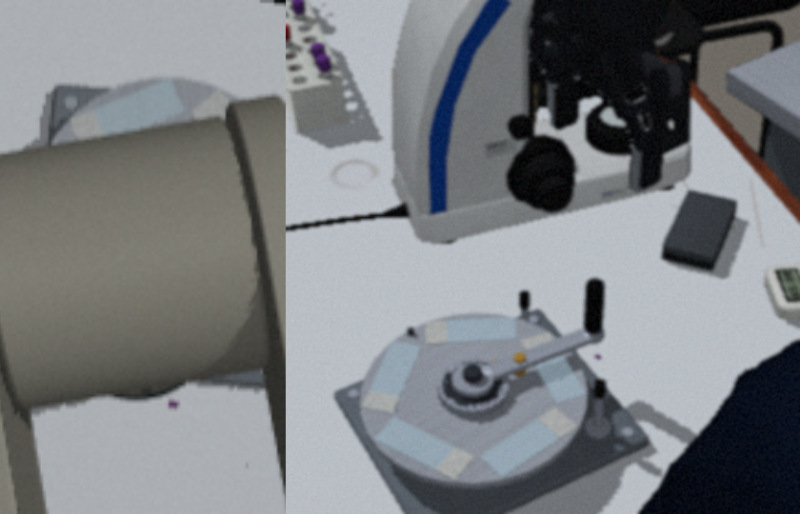

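The scene view shows the open fingers at about (600,140) in the crop, above the grip at (595,305), with the crank and disc unmoved. I'll descend round the grip and close to a loose cage.

```bash
python3 -m handwheel '[[0.04,-0.04,0.5,0],[0.04,-0.04,1,0]]' | sed -n 2,4p
python3 -m handwheel '[[0,0,0.4,0],[0,0,0.8,0],[0,0,0.8,0],[0,0,0.8,0]]' 
python3 -m handwheel '[[0,0,0,0],[0,0,0,0],[0,0,0,0],[0,0,0,0],[0,0,0,0],[0,0,0,0]]' 0.7 20
```

```text
eef_pos: [0.5911, 0.1478, 0.1644]
eef_rot: [-0.001, 1.0, -0.0, 0.007]
ft_force: [-0.1, -0.2, -0.7]
t: 5.08
eef_pos: [0.5882, 0.1471, 0.0954]
eef_rot: [-0.0, 1.0, -0.0, 0.001]
ft_force: [-0.3, 0.9, 1.4]
grip_width: 0.0852
grasp_force: 0.0
t: 5.58
eef_pos: [0.5875, 0.1471, 0.0938]
eef_rot: [-0.0, 1.0, -0.0, 0.0]
ft_force: [0.9, -0.3, -0.0]
grip_width: 0.0252
grasp_force: 0.0
```

```bash
python3 -m handwheel '[[0,-0.06,0,0],[0,-0.12,0,0],[0.02,-0.18,0,0],[0.04,-0.24,0,0],[0.06,-0.3,0,0],[0.08,-0.36,0,0],[0.11,-0.42,0,0],[0.14,-0.48,0,0],[0.17,-0.54,0,0],[0.18,-0.57,0,0],[0.18,-0.57,0,0],[0.18,-0.57,0,0]]'
python3 -m handwheel '[[0,-0.02,0,0],[0.01,-0.04,0,0],[0.01,-0.04,0,0]]' | sed -n 2,4p
python3 -m handwheel '[[0,-0.02,0,0],[0.01,-0.04,0,0],[0.01,-0.04,0,0]]' | sed -n 2,4p
```

```text
t: 6.58
eef_pos: [0.6016, 0.1928, 0.0931]
eef_rot: [0.0, 1.0, 0.0, -0.0]
ft_force: [0.1, 0.4, -0.4]
grip_width: 0.0257
grasp_force: 0.0
eef_pos: [0.6025, 0.1959, 0.0932]
eef_rot: [0.0, 1.0, -0.0, -0.0]
ft_force: [0.3, 0.7, -0.3]
eef_pos: [0.6034, 0.1987, 0.0932]
eef_rot: [0.0, 1.0, -0.0, 0.0]
ft_force: [0.0, -1.3, -0.2]
```

```bash
for k in 1; do
python3 -m handwheel '[[0,-0.02,0,0],[0,-0.03,0,0],[0,-0.03,0,0]]' | sed -n 2,6p
python3 -m handwheel '[[0,-0.02,0,0],[0,-0.03,0,0],[0,-0.03,0,0]]' | sed -n 2,6p
done
python3 - <<'E'
from h import *
s=shot('scene');g=models.outline_of('scene','crank_grip')
for d in g[:2]: P=cloud(s,d['pixels']);print(d['score'],d['extent'],np.median(P,0))
cv2.imwrite('pics/s3.png',cv2.resize(s['frame'][180:340,220:420],(750,600),interpolation=cv2.INTER_CUBIC))
E
```

```text
eef_pos: [0.6036, 0.1992, 0.0932]
eef_rot: [0.002, 1.0, -0.001, -0.0]
ft_force: [0.5, -10.0, 1.0]
grip_width: 0.0258
grasp_force: 5.0
eef_pos: [0.6039, 0.1996, 0.0932]
eef_rot: [0.004, 1.0, -0.002, -0.0]
ft_force: [-0.4, -16.9, 1.5]
grip_width: 0.0256
grasp_force: 8.8
0.7 [373.5, 233.3, 9.3, 35.6] [0.61043811 0.19851668 0.09851495]
```

View pics/s3.png

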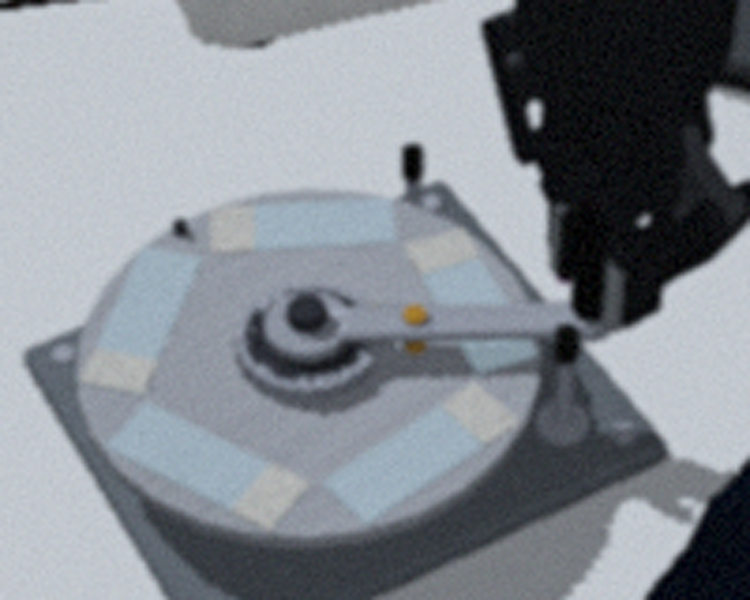

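The crank arm rests on the left post (570,340 in the crop) with 17 N at the stop, and the peg (182,229) hasn't moved. Now the anticlockwise swing.

```bash
python3 -m handwheel '[[0,0.06,0,0],[0,0.12,0,0],[-0.02,0.19,0,0],[-0.04,0.26,0,0],[-0.07,0.33,0,0],[-0.1,0.4,0,0],[-0.13,0.47,0,0],[-0.16,0.54,0,0],[-0.18,0.61,0,0],[-0.2,0.68,0,0],[-0.21,0.75,0,0],[-0.22,0.82,0,0],[-0.22,0.89,0,0],[-0.22,0.95,0,0],[-0.22,1,0,0],[-0.22,1,0,0],[-0.22,1,0,0]]'
```

```text
t: 9.1
eef_pos: [0.5857, 0.1234, 0.0931]
eef_rot: [0.0, 1.0, -0.0, -0.0]
ft_force: [0.1, -0.3, -0.2]
grip_width: 0.0257
grasp_force: 0.1
```

```bash
python3 -m handwheel '[[0,0.06,0,0],[0,0.12,0,0],[0.01,0.18,0,0],[0.03,0.24,0,0],[0.05,0.3,0,0],[0.07,0.35,0,0],[0.09,0.4,0,0],[0.1,0.44,0,0],[0.1,0.44,0,0]]'
python3 -m handwheel '[[0,0.02,0,0],[0.01,0.04,0,0],[0.01,0.04,0,0]]' | sed -n 2,6p
python3 -m handwheel '[[0,0.02,0,0],[0.01,0.03,0,0],[0.01,0.03,0,0]]' | sed -n 2,6p
```

```text
t: 9.85
eef_pos: [0.5939, 0.0878, 0.0932]
eef_rot: [0.0, 1.0, -0.0, -0.0]
ft_force: [-0.3, 0.5, -0.6]
grip_width: 0.0259
grasp_force: 0.3
eef_pos: [0.5945, 0.0853, 0.0932]
eef_rot: [0.0, 1.0, -0.0, -0.0]
ft_force: [0.6, 0.9, -0.4]
grip_width: 0.0253
grasp_force: 0.5
eef_pos: [0.5953, 0.0836, 0.0932]
eef_rot: [-0.001, 1.0, 0.0, 0.0]
ft_force: [0.7, 4.7, -0.9]
grip_width: 0.0256
grasp_force: 2.3
```

```bash
python3 -m handwheel '[[0,0.02,0,0],[0,0.03,0,0],[0,0.03,0,0]]' | sed -n 2,6p
python3 -m handwheel '[[0,0.02,0,0],[0,0.03,0,0],[0,0.03,0,0]]' | sed -n 2,6p
python3 - <<'E'
from h import *
s=shot('scene')
cv2.imwrite('pics/s4.png',cv2.resize(s['frame'][180:340,220:420],(750,600),interpolation=cv2.INTER_CUBIC))
E
```

```text
eef_pos: [0.5952, 0.0832, 0.0932]
eef_rot: [-0.002, 1.0, 0.001, 0.0]
ft_force: [1.7, 12.6, -1.2]
grip_width: 0.0256
grasp_force: 6.2
eef_pos: [0.5951, 0.0827, 0.0932]
eef_rot: [-0.004, 1.0, 0.001, 0.0]
ft_force: [0.5, 20.0, -1.2]
grip_width: 0.0259
grasp_force: 10.0
```

View pics/s4.png

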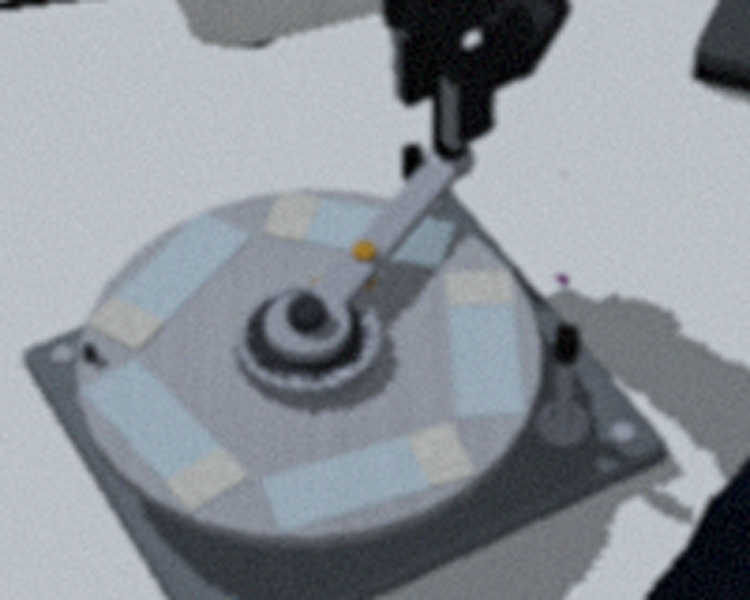

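The crank is at the right post (412,160 in the crop) with 20 N at the stop. The disc has turned with it, moving the peg from (182,229) to (93,355). I'll centre on the grip, open and lift off.

```bash
python3 -m handwheel '[[0,-0.05,0,0],[0,-0.1,0,0],[0,-0.1,0,0],[0,-0.1,0,0]]' | sed -n 2,6p
python3 -m handwheel '[[0,0,0,0],[0,0,0,0],[0,0,0,0],[0,0,0,0],[0,0,0,0],[0,0,0,0]]' 0
python3 -m handwheel '[[0,0,-0.3,0],[0,0,-0.6,0],[0,0,-1,0]]' | sed -n 2,4p
python3 -m handwheel '[[0,0,-0.4,0],[0,0,-0.8,0],[0,0,-0.8,0],[0,0,-0.8,0],[0,0,-0.8,0]]'
python3 - <<'E'
from h import *
s=shot('scene')
cv2.imwrite('pics/s5.png',cv2.resize(s['frame'][180:340,220:420],(750,600),interpolation=cv2.INTER_CUBIC))
E
```

```text
eef_pos: [0.5953, 0.0858, 0.0934]
eef_rot: [0.0, 1.0, -0.0, 0.0]
ft_force: [0.2, -0.0, -0.0]
grip_width: 0.0251
grasp_force: 0.0
t: 11.73
eef_pos: [0.5953, 0.0861, 0.0933]
eef_rot: [0.0, 1.0, -0.0, 0.0]
ft_force: [0.4, 0.6, -0.6]
grip_width: 0.0854
grasp_force: 0.0
eef_pos: [0.5943, 0.0861, 0.1721]
eef_rot: [0.0, 1.0, -0.0, -0.002]
ft_force: [1.3, 0.2, -0.2]
t: 12.4
eef_pos: [0.595, 0.0862, 0.2364]
eef_rot: [0.0, 1.0, -0.0, -0.001]
ft_force: [-0.3, 0.5, -1.0]
grip_width: 0.0851
grasp_force: 0.0
```

View pics/s5.png

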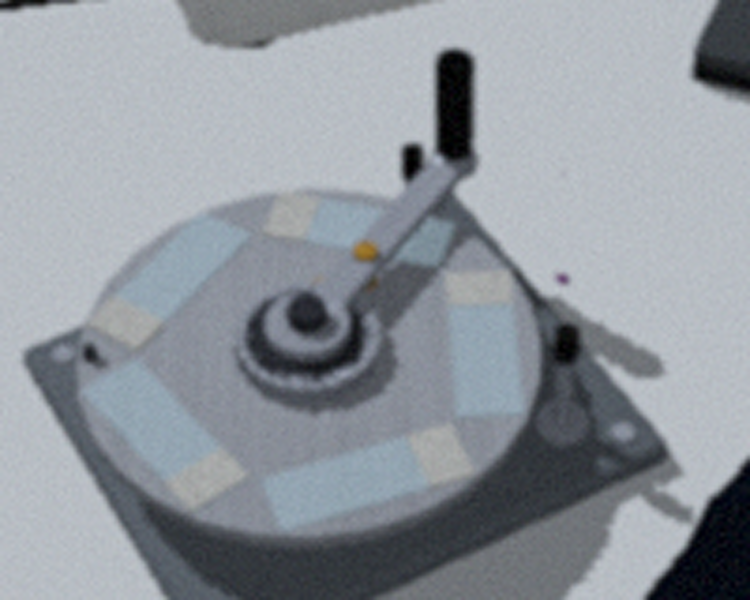

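The grip stands free at (455,105) with the crank still against the right post. The peg is unchanged at (93,355), and the gripper is out of the way.

```bash
python3 -c "
from station import workorder
print(workorder.sign_off())"
```

```text
the job is handed in; nothing more can be done
None
```

The job is handed in: the crank ran loose to the clockwise stop with the disc still, then carried the disc to the anticlockwise stop, where I let go of the grip and lifted clear, at about 12.4 s.

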